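Shut and latch the filled vial drawer

TASK

Two look-alike drawer units stand open on the cabinet. With the fingertips, gently push the drawer that is filled with vials fully shut, without slamming it, and only then push, just as gently, the red tab on top of that same unit all the way across so that the steel latch tongue stands in front of the drawer. Leave the unit with the empty drawer as it is, and do not move the bottles, beaker and vial standing about.

Things in the scene. Friction and masses are not known exactly. Their poses are not given: they have to be found in the camera images.
- vial_unit: vial unit whose drawer holds sixteen small amber vials with blue caps, fixed: white box 140 (x) x 130 (y) x 80 mm high with one blue-fronted drawer. Origin: centre of its underside; own -x points out of the drawer front (towards the robot, up to 0.25 rad off), +y to the left as seen from the robot, z up. The two units look alike except for the drawers' contents; either may be on the left
- vial_drawer (a joint): drawer of the unit whose drawer holds vials, m: 0 = fully shut, blue front flush with the white housing; grows as it opens towards the unit's -x; starts 0.045 to 0.07. Friction about 2 N plus light damping, hard stop at 0, no spring
- vial_front (a point): centre of the blue drawer face of the unit whose drawer holds vials, 45 mm above the surface; moves with the drawer, unit's axes. Face 92 mm wide (y), 10 to 70 mm high; a pull lip, 50 mm wide, 12 to 18 mm high, stands 7 mm proud of it. Shut, the point is at x = -70 mm, y = 0 in the unit's frame
- vial_latch (a joint): latch on top of the unit whose drawer holds vials, m: 0 = unlatched (steel tongue in front of the left white cheek), 0.036 = hard stop, fully across (tongue in front of the blue drawer face). Grows towards the unit's -y (right). Starts 0 to 0.004. Friction about 1.5 N plus light damping, no spring
- vial_tab (a point): centre of the red latch tab on top of the unit whose drawer holds vials: 16 (x) x 14 (y) mm, 85 to 109 mm above the surface (housing top at 80). At joint 0 it is at x = -53, y = +54 mm in the unit's frame, and slides along the unit's -y. The steel tongue under it, 14 mm wide, 60 to 85 mm high, stands 4 mm out of the housing face
- empty_unit: vial unit whose drawer holds only a white rack with empty wells, fixed: white box 140 (x) x 130 (y) x 80 mm high with one blue-fronted drawer. Origin: centre of its underside; own -x points out of the drawer front (towards the robot, up to 0.25 rad off), +y to the left as seen from the robot, z up. The two units look alike except for the drawers' contents; either may be on the left
- empty_drawer (a joint): drawer of the unit whose drawer is empty, m: 0 = fully shut, blue front flush with the white housing; grows as it opens towards the unit's -x; starts 0.045 to 0.07. Friction about 2 N plus light damping, hard stop at 0, no spring
- empty_front (a point): centre of the blue drawer face of the unit whose drawer is empty, 45 mm above the surface; moves with the drawer, unit's axes. Face 92 mm wide (y), 10 to 70 mm high; a pull lip, 50 mm wide, 12 to 18 mm high, stands 7 mm proud of it. Shut, the point is at x = -70 mm, y = 0 in the unit's frame
- empty_latch (a joint): latch on top of the unit whose drawer is empty, m: 0 = unlatched (steel tongue in front of the left white cheek), 0.036 = hard stop, fully across (tongue in front of the blue drawer face). Grows towards the unit's -y (right). Starts 0 to 0.004. Friction about 1.5 N plus light damping, no spring
- empty_tab (a point): centre of the red latch tab on top of the unit whose drawer is empty: 16 (x) x 14 (y) mm, 85 to 109 mm above the surface (housing top at 80). At joint 0 it is at x = -53, y = +54 mm in the unit's frame, and slides along the unit's -y. The steel tongue under it, 14 mm wide, 60 to 85 mm high, stands 4 mm out of the housing face
- bottle: white reagent bottle with a blue cap, 55 mm across, 108 mm tall, loose, upright; origin at the centre of its underside; leave alone
- beaker: clear plastic beaker, 56 mm across, 70 mm tall, loose, upright; origin at the centre of its underside; leave alone
- loose_vial: small white vial with a red cap, 12 mm across, 33 mm tall, loose, upright; origin at the centre of its underside; leave alone
- wash_bottle: white wash bottle with a bent spout, 81 x 97 mm, 234 mm tall, loose, upright; origin at the centre of its underside; leave alone

How it is judged (in metres and radians):
On the way, in this order (a step that is already met when the one before it is completed fails the run):
1. the fingers touch and push the unit whose drawer is filled with vials (contact force between the fingers and vial_unit above 0.3 N), for 0.05 s.
2. its drawer is pushed fully shut while the latch is still unlatched (value of joint vial_drawer below 0.004 m and value of joint vial_latch below 0.012 m), for 0.2 s.
3. then its latch is pushed all the way across (value of joint vial_drawer below 0.004 m and value of joint vial_latch above 0.031 m), for 0.2 s.
At the end, for the whole second after the job is handed in: the vial-filled drawer is within 4 mm of fully shut and its latch within 5 mm of fully across; the empty unit's drawer is within 12 mm and its latch within 10 mm of where they started; bottles, beaker and loose vial upright and within 15 mm of their places (all of step 3 and not (distance of empty_front from where it was at the start of the episode above 0.012 m or distance of empty_tab from where it was at the start of the episode above 0.01 m) and linear speed of bottle below 0.02 m/s and angle between each of bottle, beaker, loose_vial, wash_bottle's own z axis and vertical below 0.25 rad and distance of each of bottle, beaker, loose_vial, wash_bottle from where it was at the start of the episode below 0.015 m); the robot touches nothing.
It fails at once if the fingers press on the filled unit with over 80 N (not gentle) (contact force between the fingers and vial_unit above 80 N).
It fails at once if the filled drawer is slammed (moves inward faster than 0.4 m/s) (velocity of joint vial_drawer below -0.4 m/s).
It fails at once if the latch is slid across while the drawer is still open (value of joint vial_latch above 0.015 m and value of joint vial_drawer above 0.01 m).
It fails at once if the empty unit's drawer or latch is moved (distance of empty_front from where it was at the start of the episode above 0.012 m or distance of empty_tab from where it was at the start of the episode above 0.01 m).
It fails at once if a bystander is moved, lifted or tipped (distance of any of bottle, beaker, loose_vial, wash_bottle from where it was at the start of the episode above 0.015 m or angle between any of bottle, beaker, loose_vial, wash_bottle's own z axis and vertical above 0.25 rad).
It also fails if it takes over 43 s, if anything falls off the work surface, if the arm or the gripper's body presses on something with over 40 N, if the wrist force passes 120 N, or if a joint passes its speed limit or range.

ROBOT

A 6-joint arm with a two-finger parallel gripper is mounted at the origin on a cart in front of the work surface, level with it; the furniture and walls round the work are solid. World frame = base frame: x ahead of the robot, y to its left, z up, the work surface at z = 0. Lengths are in m, angles in degrees, forces in N, time in s.
With the tool pointing down it reaches from about 0.3 to 0.75 m from the base axis. Payload 8.5 kg.
Tool frame: the origin (TCP) lies on the centre line of the jaws, within the pads' length; the fingertips stand tips_ahead ahead of it and the grasp point (between the pads) lies 3 mm ahead of it (tips_ahead is the distance from the TCP to the fingertips, in m); z points along the fingers, y is the line along which they close (so a half turn about z gives the same grasp; the last joint's range is limited). The gripper opens to 85 mm and grips with 20 to 120 N. Pads are 22 mm wide; open, the fingers measure 114 mm over their backs; the gripper's body (76 mm by 85 mm) begins 54 mm behind the grasp point. The pads swing forward as they close: fully open they stand 13 mm farther back than shut.
Start: joints at [57.279, 21.807, 74.336, -0, 83.858, -12.336], TCP at [0.192, 0.516, 0.253] pointing down, gripper open.
Joint ranges: [-178.18, 178.18], [-50.72, 133.34], [12.68, 142.11], [-81.47, 261.47], [9.98, 163.14], [-165.26, 165.26]. Speed limits (degrees/s): [136.94, 136.94, 180, 180, 180, 180].

INTERFACE

Orientations are given as a 3x3 rotation matrix whose columns are the frame's x, y, z axes.
In Python, from rig import observe, get_image, close_job, tips_ahead gives the robot as it stands.
- The arm moves only by the shell command python3 -m creep [FORCE], which reads ROWS from standard input. ROWS is a JSON list that holds a single list of rows (three levels of brackets), with 1 to 10 rows, each of 5 numbers: dx, dy, dz in m, then a turn about the tool's z in degrees, then the finger opening in m; each row shifts and turns the commanded pose from where the row before left it, along the tool's axes as they then stand; what a row does not reach is not made up. A row lasts 1/10 s, in which the tool goes at most 0.05 m and 8.59 degrees, less where a joint would pass 70% of its speed; a pose out of reach is approached as far as the arm can. The fingers move at their own pace and stop on an object; FORCE is the grip in N (left out, the last holds). Time passes only in rows, so rows that do not move let the fingers close. It prints the time, the measured TCP pose, the force, the opening and the grip force at its end. Input that does not fit is refused with a message, and nothing moves.
- observe(): the state, without advancing time (a new reading comes with each control period).
- get_image(name): name is "scene" or "top" or "wrist"; returns a dict with "pixels" (384x512x3 uint8, red, green, blue), "depth" (384x512 float32, m along the optical axis (not along the pixel's ray), 0 where there is no reading), "K" (3x3 intrinsics, pixels), "extrinsics" (4x4, takes a point from world to camera coordinates). Camera axes: x right, y down, z forward; pixel columns grow to the right and rows downward; lengths in m; the calibration is good to about 2 mm. A picture is of the moment at which its call begins.
- close_job(): hands the job in; it is judged then, once.
The state is a dict: "time_s": time; "q": joint angles; "qvel": joint speeds; "joint_efforts": joint torques, N m; "position": TCP position; "tool_rot": TCP orientation; "ft_force": force on the tool from outside, world axes, zero at the start; "wrist_torque": the same for the moment, N m; "grip_width": finger opening in m; "gripper_force": force on a finger pad.
Only numpy, scipy, OpenCV 4.12 (cv2) and the standard library are available. Lean on these libraries where they do the work, as an engineer would, in place of code of your own. Each camera call takes 0.05 s, during which the arm holds its last target. There are 200 camera calls.

## Working session

There is one attempt and no reset: what is moved stays moved. The work goes in short steps, Python scripts to look and compute and a shell command to move; the robot and the scene stay as the last step left them, time stands still between calls to the robot, and variables do not carry over. Pictures are saved under pics/ and viewed, at most 10 in all, crops included, and the job is handed in when it is done.

```bash
mkdir -p pics
python3 - <<'E'
from rig import *
import cv2,numpy as np
print(observe()); print(tips_ahead)
for n in("scene","top"):
    d=get_image(n); np.savez('pics/'+n,**{k:np.array(v) for k,v in d.items()}); cv2.imwrite(f'pics/{n}0.png',cv2.resize(d["pixels"][:,:,::-1],(800,600),interpolation=cv2.INTER_CUBIC))
E
```

```text
{'time_s': 0.0, 'q': array([ 5.72801202e+01,  2.18408602e+01,  7.43879081e+01, -4.07908421e-04,
        8.38589849e+01, -1.23345718e+01]), 'qvel': array([ 0.05694625, -0.02928514, -0.08218639,  0.09101751, -0.06631154,
        0.06366645]), 'joint_efforts': array([ 8.55166509e-04, -4.48442316e+01, -2.31287330e+01, -6.60956448e-05,
        4.42178178e-03,  2.42437324e-06]), 'position': array([0.19141732, 0.51531092, 0.25269441]), 'tool_rot': array([[-9.37371477e-01,  3.48330359e-01, -8.21913939e-04],
       [ 3.48331181e-01,  9.37370641e-01, -1.29238137e-03],
       [ 3.20262330e-04, -1.49773968e-03, -9.99998827e-01]]), 'ft_force': array([0.42105725, 0.88469401, 0.37881604]), 'wrist_torque': array([ 0.01782193,  0.00145627, -0.02807095]), 'gripper_force': 0.0, 'grip_width': 0.08521586324905799}
0.022
```

View pics/scene0.png

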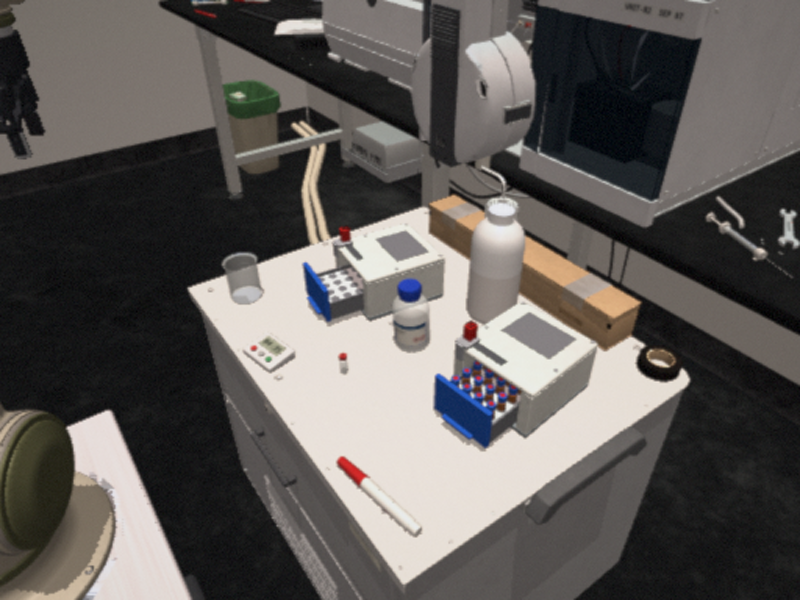

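View pics/top0.png

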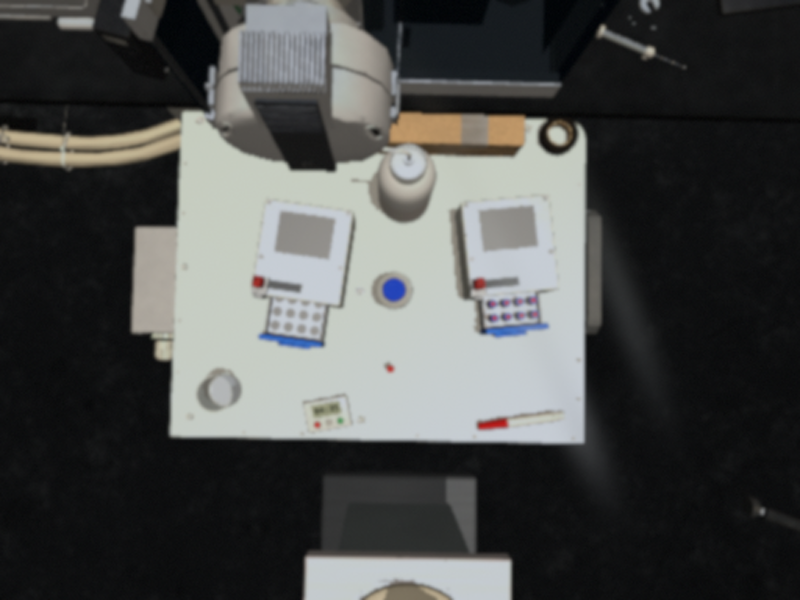

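The vials are in the right-hand unit (top view: red tab at about (479,284), drawer front about (515,328), of 800x600). The empty unit is on the left, with its front at about (292,340). Next I'll measure the right-hand unit.

```bash
cat > h.py <<'E'
import numpy as np,cv2
def cloud(d):
    K,E,z=d["K"],d["extrinsics"],d["depth"]
    v,u=np.mgrid[:z.shape[0],:z.shape[1]]
    p=np.stack([(u-K[0,2])/K[0,0]*z,(v-K[1,2])/K[1,1]*z,z],-1)
    return (p-E[:3,3])@E[:3,:3]
E
python3 - <<'E'
from h import *
for n in("top","scene"):
    d=dict(np.load(f'pics/{n}.npz'));P=cloud(d);c=d["pixels"].astype(int);z=d["depth"]
    print(n,'cam',-d["extrinsics"][:3,:3].T@d["extrinsics"][:3,3])
    x,y,h=P[...,0],P[...,1],P[...,2]
    roi=(z>0)&(x>.25)&(x<.8)&(y<-.05)&(y>-.45)
    R,G,B=c[...,0],c[...,1],c[...,2]
    red=roi&(R>110)&(G<70)&(B<70)&(h>.07)
    blue=roi&(B>120)&(R<70)&(h>.008)&(h<.09)
    top=roi&(h>.074)&(h<.086)&(R>140)
    for k,m in(("red",red),("blue",blue),("top",top)):
        q=P[m]; print(k,len(q),np.percentile(q,[2,50,98],axis=0).round(4).tolist())
    q=P[top][:,:2].astype(np.float32); print('toprect',cv2.minAreaRect(q*1000))
    q=P[blue];print('blue line',cv2.fitLine(q[:,:2].astype(np.float32),cv2.DIST_HUBER,0,.01,.01).ravel())
    print('red top',P[red&(h>.1)].mean(0))
im=np.load('pics/top.npz')['pixels'][115:225,280:370,::-1]
cv2.imwrite('pics/topc.png',cv2.resize(im,None,fx=5.4,fy=5.4,interpolation=cv2.INTER_CUBIC))
E
```

```text
top cam [0.49315437 0.04753781 0.94950414]
red 19 [[0.5638, -0.0937, 0.107], [0.5683, -0.0888, 0.1093], [0.5726, -0.0846, 0.1111]]
blue 48 [[0.4991, -0.1428, 0.0155], [0.5034, -0.1268, 0.0693], [0.5066, -0.1059, 0.0728]]
top 3236 [[0.5583, -0.2004, 0.0766], [0.628, -0.1383, 0.08], [0.6937, -0.0728, 0.0835]]
toprect ((624.8724975585938, -137.40151977539062), (143.4585418701172, 130.1880340576172), 6.697866439819336)
blue line [ 0.02425631  0.9997058   0.5030928  -0.12490141]
red top [ 0.56773391 -0.08843791  0.10916181]
scene cam [ 0.14942709 -0.53235297  0.59683898]
red 36 [[0.5598, -0.0956, 0.0936], [0.5668, -0.0912, 0.1078], [0.5726, -0.0844, 0.11]]
blue 269 [[0.4949, -0.1925, 0.0157], [0.5041, -0.1528, 0.0633], [0.5457, -0.1115, 0.0718]]
top 2124 [[0.5556, -0.2029, 0.0768], [0.6087, -0.1526, 0.0799], [0.6943, -0.0731, 0.0837]]
toprect ((624.61962890625, -136.26556396484375), (144.6790008544922, 129.88392639160156), 6.256205081939697)
blue line [ 0.08432835 -0.996438    0.5030123  -0.1519261 ]
red top [ 0.56597893 -0.09084857  0.10771452]
```

View pics/topc.png

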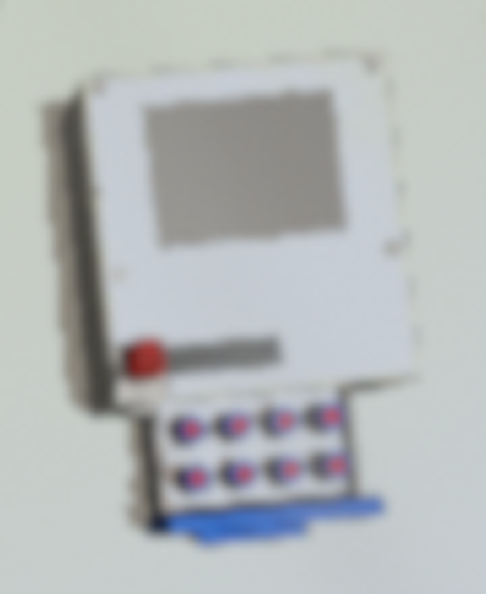

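```bash
python3 - <<'E'
from h import *
d=dict(np.load('pics/top.npz'));P=cloud(d)
for k,(u,v) in dict(bottle=(393,290),wash=(405,165),loose=(390,367),spout=(360,181)).items(): print(k,P[int(v*.64),int(u*.64)])
E
echo '[[[-0.015,-0.017,0,0,0],[-0.031,-0.034,0,0,0],[-0.031,-0.034,0,0,0],[-0.031,-0.034,0,0,0],[-0.031,-0.034,0,0,0],[-0.031,-0.034,0,0,0],[-0.031,-0.034,0,0,0],[-0.031,-0.034,0,0,0],[-0.031,-0.034,0,0,0],[-0.031,-0.034,0,0,0]]]' | python3 -m creep 20
```

```text
bottle [0.55727525 0.03322353 0.10645434]
wash [0.70907083 0.02196777 0.19695636]
loose [0.44634606 0.0344506  0.02934282]
spout [ 0.73949708  0.08705683 -0.00290266]
time_s: 1.1
position: [0.3548, 0.1086, 0.2533]
tool_rot: [[-0.937, 0.348, 0.0], [0.348, 0.937, 0.0], [-0.0, 0.0, -1.0]]
ft_force: [1.7, -0.0, 1.0]
grip_width: 0.0002
gripper_force: 0.0
```

```bash
echo '[[[-0.028,-0.0314,0,0,0],[-0.028,-0.0314,0,0,0],[-0.028,-0.0314,0,0,0],[-0.028,-0.0314,0,0,0],[-0.028,-0.0314,0,0,0],[-0.028,-0.0314,0,0,0],[-0.028,-0.0314,0,0,0],[0,0,0.02,-8,0],[0,0,0.04,-8,0],[0,0,0.04,-8,0]]]' | python3 -m creep; echo '[[[0,0,0.03,-2.9,0],[0,0,0,0,0],[0,0,0,0,0]]]' | python3 -m creep; python3 -c "
from rig import *;print(tips_ahead);o=observe();print(o['position'],o['tool_rot'],o['ft_force'])
import cv2,numpy as np
d=get_image('scene');cv2.imwrite('pics/s1.png',cv2.resize(d['pixels'][120:300,200:420,::-1],None,fx=3.3,fy=3.3))"
```

```text
time_s: 2.1
position: [0.4618, -0.1643, 0.1522]
tool_rot: [[-0.998, -0.068, 0.001], [-0.068, 0.998, -0.001], [-0.001, -0.001, -1.0]]
ft_force: [0.3, -0.9, -0.6]
grip_width: 0.0
gripper_force: 0.0
time_s: 2.4
position: [0.4621, -0.1641, 0.1239]
tool_rot: [[-0.994, -0.112, -0.0], [-0.112, 0.994, 0.0], [0.0, 0.0, -1.0]]
ft_force: [0.0, -0.5, -0.1]
grip_width: -0.0001
gripper_force: 0.0
0.022
[ 0.46207098 -0.16412401  0.12392552] [[-9.93718037e-01 -1.11912711e-01 -8.52895426e-05]
 [-1.11912715e-01  9.93718040e-01  3.97781528e-05]
 [ 8.03020762e-05  4.90732522e-05 -9.99999996e-01]] [ 0.03652588 -0.53427393 -0.10980324]
```

View pics/s1.png

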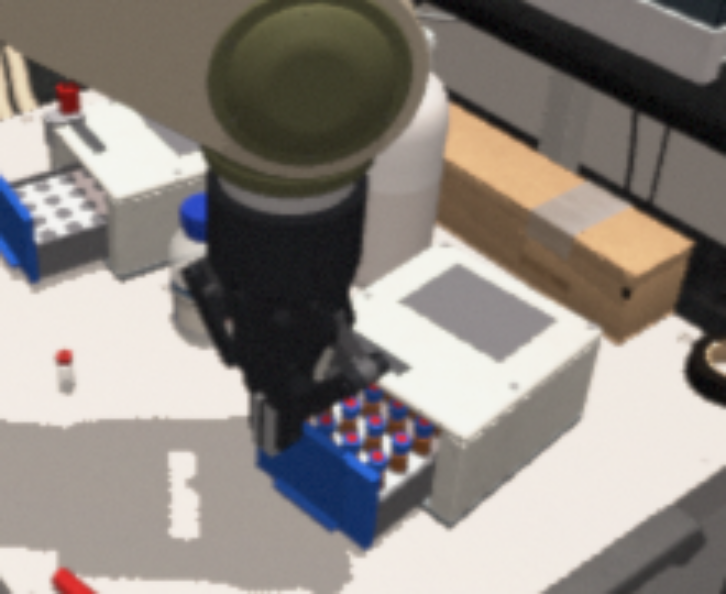

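The fingers are in front of the filled drawer, at about (275,430) in the crop, and still above it. I'll lower them and start the push.

```bash
echo '[[[0,0,0.02,0,0],[0,0,0.02,0,0],[0,0,0.015,0,0],[-0.01,0,0,0,0],[-0.01,0,0,0,0],[-0.008,0,0,0,0],[-0.006,0,0,0,0],[-0.006,0,0,0,0],[-0.006,0,0,0,0],[-0.006,0,0,0,0]]]' | python3 -m creep
```

```text
time_s: 3.45
position: [0.5138, -0.1579, 0.0684]
tool_rot: [[-0.994, -0.113, -0.0], [-0.113, 0.994, 0.0], [0.0, 0.0, -1.0]]
ft_force: [-3.3, -0.6, 1.3]
grip_width: 0.0005
gripper_force: 1.2
```

```bash
echo '[[[-0.006,0,0,0,0],[-0.006,0,0,0,0],[-0.006,0,0,0,0],[-0.004,0,0,0,0],[-0.003,0,0,0,0]]]' | python3 -m creep; echo '[[[-0.002,0,0,0,0],[-0.001,0,0,0,0]]]' | python3 -m creep;echo '[[[-0.002,0,0,0,0],[-0.001,0,0,0,0]]]' | python3 -m creep
```

```text
time_s: 3.95
position: [0.5386, -0.1551, 0.0682]
tool_rot: [[-0.994, -0.114, -0.0], [-0.114, 0.994, 0.0], [0.0, 0.0, -1.0]]
ft_force: [-2.5, 0.3, 0.5]
grip_width: 0.0004
gripper_force: 1.1
time_s: 4.15
position: [0.5414, -0.1548, 0.0682]
tool_rot: [[-0.994, -0.113, -0.0], [-0.113, 0.994, 0.0], [0.0, 0.0, -1.0]]
ft_force: [-1.8, 1.5, 0.9]
grip_width: -0.0003
gripper_force: 1.0
time_s: 4.35
position: [0.5443, -0.1545, 0.0682]
tool_rot: [[-0.994, -0.113, -0.0], [-0.113, 0.994, 0.0], [0.0, 0.0, -1.0]]
ft_force: [-1.3, 1.0, -0.3]
grip_width: -0.0001
gripper_force: 1.0
```

```bash
echo '[[[-0.001,0,0,0,0],[-0.001,0,0,0,0]]]' | python3 -m creep|egrep 'pos|ft'; echo '[[[-0.001,0,0,0,0],[0,0,0,0,0]]]' | python3 -m creep|egrep 'pos|ft';echo '[[[-0.001,0,0,0,0],[0,0,0,0,0]]]' | python3 -m creep|egrep 'pos|ft'
```

```text
position: [0.5462, -0.1542, 0.0683]
ft_force: [-2.0, 0.6, -0.7]
position: [0.5474, -0.1542, 0.0683]
ft_force: [-1.9, 0.7, -0.9]
position: [0.5483, -0.1541, 0.0683]
ft_force: [-3.1, 1.2, -0.3]
```

```bash
for i in 1; do echo '[[[-0.001,0,0,0,0],[0,0,0,0,0]]]' | python3 -m creep|egrep 'pos|ft'; echo '[[[-0.001,0,0,0,0],[0,0,0,0,0]]]' | python3 -m creep|egrep 'pos|ft';echo '[[[-0.001,0,0,0,0],[0,0,0,0,0]]]' | python3 -m creep|egrep 'pos|ft'; done
```

```text
position: [0.5485, -0.1541, 0.0683]
ft_force: [-6.8, -0.3, 2.5]
position: [0.5486, -0.1541, 0.0683]
ft_force: [-11.4, -1.9, 4.9]
position: [0.5486, -0.154, 0.0683]
ft_force: [-17.0, -2.6, 7.0]
```

```bash
echo '[[[0.006,0,0,0,0],[0.012,0,0,0,0],[0.02,0,0,0,0],[0,0.01,-0.03,0,0],[0,0.03,-0.04,0,0],[0,0.04,-0.01,0,0],[0,0.03,0,0,0],[0,0,0,0,0]]]' | python3 -m creep
python3 - <<'E'
from h import *
from rig import *
d=get_image('scene');cv2.imwrite('pics/s2.png',cv2.resize(d['pixels'][120:300,200:420,::-1],None,fx=3.3,fy=3.3))
t=get_image('top');P=cloud(t);c=t['pixels'].astype(int);cv2.imwrite('pics/t2.png',cv2.resize(t['pixels'][110:235,240:380,::-1],None,fx=4,fy=4))
for n,D in(('scene',d),('top',t)):
    P=cloud(D);c=D['pixels'].astype(int);m=(P[...,0]>.45)&(P[...,0]<.65)&(P[...,1]<-.05)&(P[...,1]>-.25)
    red=m&(c[...,0]>110)&(c[...,1]<70)&(c[...,2]<70)&(P[...,2]>.085)
    bl=m&(c[...,2]>100)&(c[...,0]<70)&(P[...,2]<.08)
    print(n,red.sum(),P[red].mean(0),bl.sum(),np.median(P[bl],axis=0))
E
```

```text
time_s: 6.35
position: [0.5008, -0.046, 0.1492]
tool_rot: [[-0.993, -0.117, 0.002], [-0.117, 0.993, 0.0], [-0.002, -0.0, -1.0]]
ft_force: [0.2, -0.7, 0.2]
grip_width: 0.0
gripper_force: 0.0
scene 48 [ 0.56568309 -0.09111032  0.10374511] 229 [ 0.55693161 -0.14732893  0.0218279 ]
top 0 [nan nan nan] 0 [nan nan nan]<stdin>:9: RuntimeWarning: Mean of empty slice.
  ret = um.true_divide(
  return _methods._mean(a, axis=axis, dtype=dtype,
```

View pics/s2.png

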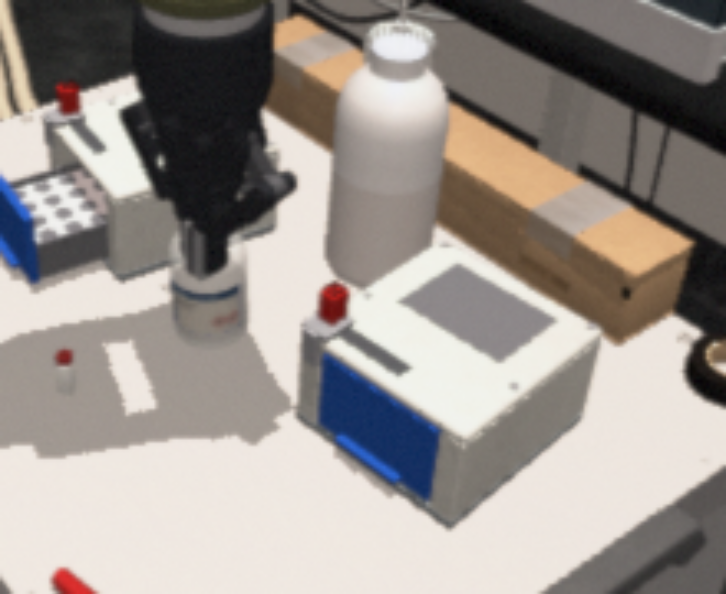

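The drawer is flush shut. The red tab, at about (333,303), is still on the left cheek, and nothing else has moved. Next is the latch, pushed from its left side.

```bash
echo '[[[-0.015,-0.003,0,0,0],[-0.025,-0.004,0,0,0],[-0.02,-0.004,0,0,0],[0,0,0.015,0,0],[0,0,0.015,0,0],[0,0,0.005,0,0],[0,0,0,0,0]]]' | python3 -m creep; echo '[[[0,-0.006,0,0,0],[0,-0.004,0,0,0],[0,-0.003,0,0,0],[0,0,0,0,0]]]' | python3 -m creep
```

```text
time_s: 7.15
position: [0.5618, -0.0538, 0.1127]
tool_rot: [[-0.994, -0.112, -0.001], [-0.112, 0.994, 0.0], [0.001, 0.0, -1.0]]
ft_force: [-0.6, 0.7, 0.5]
grip_width: -0.0001
gripper_force: 0.0
time_s: 7.55
position: [0.5635, -0.0664, 0.1137]
tool_rot: [[-0.994, -0.113, 0.001], [-0.113, 0.994, -0.0], [-0.001, -0.0, -1.0]]
ft_force: [-0.0, 0.0, -1.7]
grip_width: 0.0002
gripper_force: 0.0
```

```bash
echo '[[[0,-0.004,0,0,0],[0,-0.004,0,0,0],[0,-0.004,0,0,0],[0,-0.004,0,0,0],[0,-0.004,0,0,0]]]' | python3 -m creep|egrep 'pos|ft';echo '[[[0,-0.004,0,0,0],[0,-0.004,0,0,0],[0,-0.003,0,0,0]]]' | python3 -m creep|egrep 'pos|ft';echo '[[[0,-0.002,0,0,0],[0,0,0,0,0]]]' | python3 -m creep|egrep 'pos|ft'
```

```text
position: [0.5657, -0.086, 0.1133]
ft_force: [-0.4, 2.0, 0.6]
position: [0.5669, -0.097, 0.1133]
ft_force: [-0.1, 1.2, 1.3]
position: [0.5671, -0.099, 0.1133]
ft_force: [0.3, -0.4, -1.3]
```

```bash
echo '[[[0,-0.002,0,0,0],[0,-0.002,0,0,0],[0,0,0,0,0]]]' | python3 -m creep|egrep 'pos|ft';echo '[[[0,-0.002,0,0,0],[0,-0.001,0,0,0],[0,0,0,0,0]]]' | python3 -m creep|egrep 'pos|ft';echo '[[[0,-0.001,0,0,0],[0,-0.001,0,0,0],[0,0,0,0,0]]]' | python3 -m creep|egrep 'pos|ft'
```

```text
position: [0.5675, -0.1028, 0.1132]
ft_force: [0.1, 0.5, -0.2]
position: [0.5676, -0.1041, 0.1132]
ft_force: [0.4, 9.6, 1.6]
position: [0.5676, -0.1044, 0.1133]
ft_force: [-0.5, 17.3, 4.5]
```

```bash
echo '[[[0,0.004,0,0,0],[0,0.012,0,0,0],[0,0.006,-0.03,0,0],[0,0,-0.05,0,0],[0.02,0,-0.03,0,0],[0.04,0,0,0,0],[0.04,0,0,0,0],[0.04,0,0,0,0],[0,0,0,0,0],[0,0,0,0,0]]]' | python3 -m creep
python3 - <<'E'
from h import *
from rig import *
d=get_image('scene');cv2.imwrite('pics/s3.png',cv2.resize(d['pixels'][120:300,180:420,::-1],None,fx=3.2,fy=3.2))
E
```

```text
time_s: 10.45
position: [0.4263, -0.1016, 0.2238]
tool_rot: [[-0.994, -0.113, 0.001], [-0.113, 0.994, -0.001], [-0.001, -0.001, -1.0]]
ft_force: [0.2, -0.5, -0.2]
grip_width: 0.0001
gripper_force: 0.0
```

View pics/s3.png

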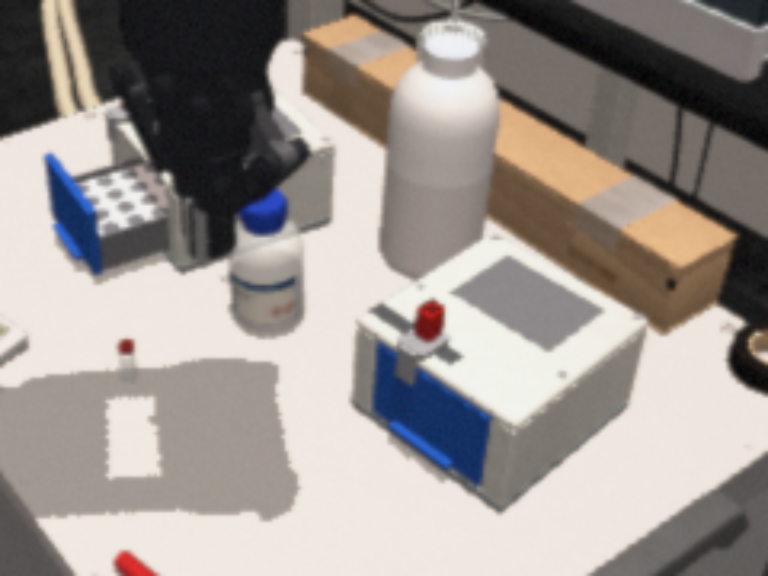

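The drawer is shut, and the tab at about (430,320) is across, with the tongue at about (405,360) in front of the blue face. The arm is clear.

```bash
python3 -c "
from rig import *;print(close_job())"
```

```text
the job is handed in; nothing more can be done
None
```

I pushed the vial-filled drawer (right-hand unit) fully shut, then slid its latch all the way across; the final picture shows both in place and nothing else visibly disturbed, and the job is handed in (no verdict was printed).

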